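# Unsnap the battery cover and move the pack to the charger

### The job

Open the dust extractor's battery box: squeeze the red release tab fully in towards the yellow rib, keep it squeezed, swing that edge of the cover up by 20 degrees or more about the tongues on its other edge, and only then draw it out of the frame. Lay the cover flat, tab up, centred and square on the green pad of the parts stand, then lift the battery out and set it upright, lengthwise and centred between the orange rails of the charger; set both down rather than drop them, and leave the other things on the bench where they are.

Things in the scene. Friction and masses are not known exactly. Their poses are not given: they have to be found in the camera images.
- extractor: Fixed grey battery box of a dust extractor, 146 (x) x 150 (y) x 87 mm, open on top (a black hose port sticks out 13 mm on its +y side). Origin: centre of its underside on the bench; z up; +x runs from the hinge side (cover's tongues, red switch on the outside) to the latch side (cover's tooth). Side walls end at z 84 mm; ledges at z 78 mm carry the cover.
- bay_floor (a point): Centre of the box's inner floor, 6 mm above its underside. Above it the mouth is 119 mm along y and 115 mm along x (x = -57.5 to +57.5 mm), between two black lips that overhang the x ends at z 83.5 to 87 mm.
- hinge_lip (a point): Point on the extractor at the inner edge of the hinge-side lip, x = -57.5 mm, y = 0, z = 82 mm, 1.5 mm below the lip: the axis (along the extractor's y) about which the cover pivots.
- cover: Loose yellow snap-in cover, plate 110 (x) x 130 (y) x 6 mm, 0.17 kg, underside flat. Origin: centre of its underside. At the start it lies in the extractor's frame, axes parallel to the box's, origin at x = 0, y = 0, z = 78 mm there, with 2.5 mm play. On its -x edge two tongues reach under the hinge-side lip; on top stand a yellow rib and, facing it on the +x side, the red tab.
- release_tab (a joint): Travel of the red tab on the cover, m: 0 = out (latched), 0.012 = fully pressed towards the rib (-x of the cover). Its tooth reaches under the latch-side lip and is free of it from about 0.009 on. A spring pushes it out: 2.5 N at 0, 8.5 N at 0.012. It must stay squeezed while the cover pivots; a grip of 30 N holds it in and carries the cover.
- grip (a point): Point on the cover midway between the outer faces of rib and squeezed tab: x = +8 mm, y = 0, 17 mm above the cover's origin. Rib: outer face x = -6 mm, 44 mm long (y). Tab: 40 mm long (y), outer face x = +34 mm out, +22 mm pressed. So 40 mm over both when out, 28 mm squeezed. Both rise to 28 mm above the cover's origin (22 mm above the plate).
- tongues (a point): Point on the cover between its tongues: x = -57.5 mm, y = 0, 4 mm above the cover's origin; at the start it lies at hinge_lip. The tongues are 4 mm thick and end at x = -64 mm; the tooth of the tab, when out, ends at x = +64 mm.
- battery: Loose black drill battery, 68 (x) x 112 (y) x 63 mm, 0.62 kg; origin: centre of its underside. Body up to 50 mm; on it a grey block 40 (x) x 70 (y) mm, from 50 to 63 mm above the origin: the grip (45 N carries it). It starts on the floor of the box under the cover, axes parallel to the box's within 0.04 rad, centred within 4 mm.
- charger: Fixed black charger, 100 (x) x 150 (y) mm, deck 40 mm above the bench. Origin: centre of its underside. Two orange rails along its y stand 8 mm above the deck, 84 mm apart between their inner faces (x = -42 and +42 mm); the battery stands between them with its long side along the charger's y, either way round.
- charger_deck (a point): Centre of the charger's deck, on its surface.
- parts_stand: Fixed plywood stand, 96 (x) x 150 (y) mm, with a green rubber pad on top, 40 mm above the bench. Origin: centre of its underside. The cover lies on it with its x along the stand's x, either way round, and overhangs in x.
- stand_top (a point): Centre of the green pad, on its surface.
- wax_tin: Bystander: round yellow tin, 70 mm wide, 38 mm high, between the stand and the charger; origin under its centre.
- spray_can: Bystander: grey spray can with a red cap, 66 mm wide, 200 mm high, beyond the extractor; origin under its centre.
- glue_bottle: Bystander: white bottle with an orange nozzle, 64 mm wide, 172 mm high, beyond the extractor; origin under its centre.
- filler_tin: Bystander: white tin with a grey lid, 66 mm wide, 54 mm high, beyond the extractor; origin under its centre.
- plane_block: Bystander: block plane, 46 (x) x 140 (y) x 50 mm, ahead in the middle, below the hanging socket box (yellow, fixed, at world x 0.59 to 0.70 m, y -0.16 to -0.04 m: box from 480 mm above the bench upward, its black cable loop down to 210 mm; keep the wrist clear of it); origin under its centre.

How it is judged (in metres and radians):
On the way, in this order (a step that is already met when the one before it is completed fails the run):
1. the release tab is squeezed in (0.009 m or more) while the cover still lies in the frame (value of joint release_tab above 0.009 m and angle between cover's own z axis and vertical below 0.12 rad and distance between tongues and hinge_lip below 0.012 m), for 0.05 s.
2. the cover is pivoted up by 0.25 rad or more with its tongues still at the hinge-side lip (within 12 mm) (angle between cover's own z axis and vertical above 0.25 rad and distance between tongues and hinge_lip below 0.012 m), for 0.05 s.
At the end, for the whole second after the job is handed in: The cover lies still, flat and tab up on the pad of the parts stand: centred within 25 mm each way, square within 15 degrees (either way round). The battery stands still and upright on the charger's deck between the rails: centred within 12 mm across and 25 mm along, lengthwise within 15 degrees (x of cover in the frame of stand_top between -0.025 and 0.025 m and y of cover in the frame of stand_top between -0.025 and 0.025 m and z of cover in the frame of stand_top between -0.006 and 0.006 m and angle between cover's own z axis and vertical below 0.1 rad and angle between the x axis of cover and the x axis of parts_stand, either way round below 0.26 rad and x of battery in the frame of charger_deck between -0.012 and 0.012 m and y of battery in the frame of charger_deck between -0.025 and 0.025 m and z of battery in the frame of charger_deck between -0.005 and 0.005 m and angle between battery's own z axis and vertical below 0.08 rad and angle between the y axis of battery and the y axis of charger, either way round below 0.26 rad and linear speed of each of cover, battery below 0.02 m/s); the robot touches nothing.
It fails at once if the battery is dropped (falls, out of the gripper, faster than 0.45 m/s) (linear speed of battery above 0.45 m/s and contact force between the fingers and battery below 0.05 N).
It fails at once if the cover is dropped (falls, out of the gripper, faster than 0.45 m/s) (linear speed of cover above 0.45 m/s and contact force between the fingers and cover below 0.05 N).
It fails at once if one of the bystanders (wax tin, spray can, glue bottle, filler tin, block plane) is moved by more than 30 mm or tipped (distance of any of wax_tin, spray_can, glue_bottle, filler_tin, plane_block from where it was at the start of the episode above 0.03 m or angle between any of wax_tin, spray_can, glue_bottle, filler_tin, plane_block's own z axis and vertical above 0.4 rad).
It also fails if it takes over 58 s, if anything falls off the work surface, if the arm or the gripper's body presses on something with over 40 N, if the wrist force passes 120 N, or if a joint passes its speed limit or range.

### The arm

A 6-joint arm with a two-finger parallel gripper is mounted at the origin on a cart in front of the work surface, level with it; the furniture and walls round the work are solid. World frame = base frame: x ahead of the robot, y to its left, z up, the work surface at z = 0. Lengths are in mm, angles in rad, forces in N, time in s.
With the tool pointing down it reaches from about 275 to 1000 mm from the base axis. Payload 8.4 kg.
Tool frame: the origin (TCP) lies between the finger pads; the fingertips stand 22 mm ahead of it and the grasp point (between the pads) lies 3 mm ahead of it; z points along the fingers, y is the line along which they close (so a half turn about z gives the same grasp; the last joint's range is limited). The gripper opens to 85 mm and grips with 20 to 120 N. Pads are 22 mm wide; open, the fingers measure 114 mm over their backs; the gripper's body (76 mm by 85 mm) begins 54 mm behind the grasp point. The pads swing forward as they close: fully open they stand 13 mm farther back than shut.
Start: joints at [1.19, 0.353, 1.633, -0, 1.155, -0.002], TCP at [231.127, 580.696, 253.281] pointing down, gripper open.
Joint ranges: [-2.63, 2.63], [-0.92, 2.1], [0.06, 2.66], [-1.3, 4.44], [0, 2.69], [-3.02, 3.02]. Speed limits (rad/s): [2.22, 2.22, 2.79, 3.14, 3.14, 3.14].

### API

Orientations are given as [roll, pitch, yaw] about the fixed x, y, z axes, in that order (R = Rz(yaw) Ry(pitch) Rx(roll)).
In Python, from rig import r, grab_frame gives the robot as it stands.
- The arm moves only by the shell command python3 -m inch 'ROWS' [FORCE]. ROWS is JSON, a list of rows, each a list of 7 numbers: the turn, a rotation vector about the tool's x, y, z as a fraction of full scale, then the shift along the tool's x, y, z as a fraction of full scale, then the closure, from 0 (fully open) to 1 (shut). In form: [[rx, ry, rz, dx, dy, dz, fingers], ...]. A call has 1 to 8 rows; each row shifts and turns the commanded pose from where the row before left it, along the tool's axes as they then stand; what a row does not reach is not made up. Full scale, the value 1, is 2.5 cm for a shift and pi rad for a turn. A row lasts 1/12 s, in which the tool goes at most 41.7 mm and 7.16 degrees, less where a joint would pass 70% of its speed; a pose out of reach is approached as far as the arm can. A call with a number of a shift or a turn outside -1 to 1 is refused whole. A call with a gripper value outside its range is refused whole. The fingers move at their own pace and stop on an object; FORCE is the grip in N (left out, the last holds). Time passes only in rows, so rows that do not move let the fingers close. It gives the time, the measured TCP pose, the force, the opening and the grip force at its end, in the units of the state.
- r.sense(): the state, without advancing time (a new reading comes with each control period).
- grab_frame(name): name is "scene" or "top" or "wrist"; returns a dict with "pixels" (480x640x3 uint8, red, green, blue), "z_map" (480x640 float32, mm along the optical axis (not along the pixel's ray), 0 where there is no reading), "vertical_fov" (degrees; the focal length in pixels is half the picture's height over the tangent of half this angle, whatever the lens; pixels are square), "cx", "cy" (the principal point, pixels), "dist" ([k1, k2, p1, p2, k3] as OpenCV has them; the pictures are not rectified), "cam_to_world" (4x4, takes a point from camera to world coordinates). Camera axes: x right, y down, z forward; pixel columns grow to the right and rows downward; lengths in mm; the calibration is good to about 2 mm. A picture is of the moment at which its call begins.
- r.sign_off(): hands the job in; it is judged then, once.
The state is a dict: "clock": time; "qpos": joint angles; "qvel": joint speeds; "joint_efforts": joint torques, N m; "eef_pos": TCP position; "tcp_rot": TCP orientation; "contact_force": force on the tool from outside, world axes, zero at the start; "wrist_torque": the same for the moment, N m; "opening": opening from 0.0 (shut) to 1.0 (fully open); "grasp_force": force on a finger pad.
Only numpy, scipy, OpenCV 4.12 (cv2) and the standard library are available. Lean on these libraries where they do the work, as an engineer would, in place of code of your own. Each camera call takes 0.05 s, during which the arm holds its last target. There are 200 camera calls.

## Working session

There is one attempt and no reset: what is moved stays moved. The work goes in short steps, Python scripts to look and compute and a shell command to move; the robot and the scene stay as the last step left them, time stands still between calls to the robot, and variables do not carry over. Pictures are saved under pics/ and viewed, at most 10 in all, crops included, and the job is handed in when it is done.

```bash
ls; mkdir -p pics
python3 - <<'E'
from rig import r, grab_frame
import cv2,numpy as np,pickle
print(r.sense())
for n in("scene","top"):
    f=grab_frame(n); pickle.dump(f,open(n+'.pkl','wb'))
    cv2.imwrite(f'pics/{n}0.png',f['pixels'][:,:,::-1])
    print(n,f['vertical_fov'],f['cx'],f['cy'],f['dist'],np.round(f['cam_to_world'],3).tolist())
E
```

```text
pics
{'clock': 0.0, 'qpos': array([ 1.18962545e+00,  3.53693257e-01,  1.63411958e+00, -1.91209404e-05,
        1.15517436e+00, -2.37898773e-03]), 'qvel': array([ 0.00062285,  0.00126794, -0.00068166,  0.00110539, -0.00032421,
        0.00080986]), 'joint_efforts': array([-1.80356169e-04, -6.05243325e+01, -3.42060399e+01, -1.19553852e-04,
        9.41825216e-03, -7.19348463e-05]), 'eef_pos': array([230.95662109, 580.2978373 , 252.53970239]), 'tcp_rot': array([-3.14019808e+00,  1.41646661e-05,  2.76280851e+00]), 'contact_force': array([ 0.71330206, -0.41595121,  0.27965158]), 'wrist_torque': array([ 0.03174267, -0.0457487 , -0.01457202]), 'grasp_force': 0.0, 'opening': 0.9948859799265983}
scene 55.027041731287504 322.95583310510386 240.64753973131218 [0.02643839 0.         0.         0.         0.        ] [[-0.514, 0.394, -0.762, 1473.57], [0.858, 0.253, -0.447, 405.27], [0.017, -0.884, -0.468, 643.536], [0.0, 0.0, 0.0, 1.0]]
top 43.03164379673179 331.89508194637943 240.63972847214748 [-0.00531528  0.          0.          0.          0.        ] [[0.056, -0.977, 0.207, 298.434], [-0.998, -0.056, 0.006, -121.184], [0.006, -0.207, -0.978, 1288.818], [0.0, 0.0, 0.0, 1.0]]
```

View pics/top0.png

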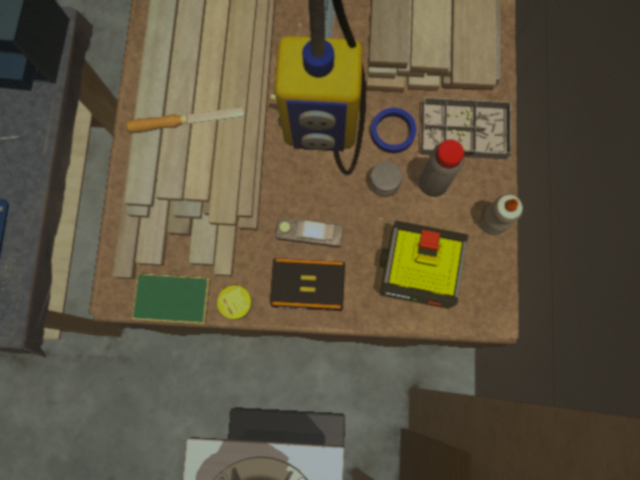

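View pics/scene0.png

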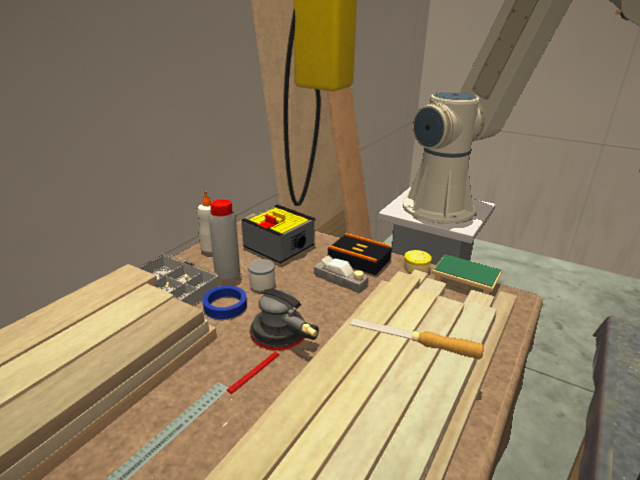

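The top view shows the cover at about (425,265), with the red tab at (430,243) towards world +x. The charger is at (308,285), the green pad at (171,298) and the wax tin at (234,302). The scene view agrees, with the cans beyond the extractor and the plane ahead of the charger.

```bash
cat > h.py <<'E'
import cv2,numpy as np
def K(f):
    fl=240/np.tan(np.radians(f['vertical_fov']/2)); return np.array([[fl,0,f['cx']],[0,fl,f['cy']],[0,0,1]])
def ray(f,uv,z):
    p=cv2.undistortPoints(np.float64(uv).reshape(-1,1,2),K(f),f['dist']).reshape(-1,2)
    T=f['cam_to_world']; d=np.c_[p,np.ones(len(p))]@T[:3,:3].T; o=T[:3,3]
    return (o+d*((z-o[2])/d[:,2])[:,None])[:,:2]
def blobs(f,lo,hi,z,box=(0,0,640,480),mina=20):
    hsv=cv2.cvtColor(f['pixels'],cv2.COLOR_RGB2HSV); m=cv2.inRange(hsv,np.array(lo),np.array(hi))
    k=np.zeros_like(m); x0,y0,x1,y1=box; k[y0:y1,x0:x1]=255; m&=k
    out=[]
    for c in cv2.findContours(m,cv2.RETR_EXTERNAL,cv2.CHAIN_APPROX_NONE)[0]:
        if cv2.contourArea(c)<mina: continue
        px=c.reshape(-1,2); w=ray(f,px,z); (cx,cy),(a,b),t=cv2.minAreaRect(w.astype(np.float32))
        mm=np.zeros_like(m); cv2.drawContours(mm,[c],-1,255,-1)
        d=f['z_map'][(mm>0)&(f['z_map']>0)]; 
        vs,us=np.nonzero((mm>0)&(f['z_map']>0)); dd=f['z_map'][vs,us]
        p=cv2.undistortPoints(np.float64(np.c_[us,vs]).reshape(-1,1,2),K(f),f['dist']).reshape(-1,2)
        P=(np.c_[p,np.ones(len(p))]*dd[:,None])@f['cam_to_world'][:3,:3].T+f['cam_to_world'][:3,3]
        out.append(dict(n=cv2.contourArea(c),px=px.mean(0).round(1),c=np.round([cx,cy],1),s=np.round([a,b],1),ang=round(t,1),z=round(float(np.median(P[:,2])),1)))
    return sorted(out,key=lambda o:-o['n'])
E
python3 - <<'E'
import pickle
from h import *
f=pickle.load(open('top.pkl','rb'))
for n,a in dict(green=((60,60,40),(90,255,255),40,(120,260,220,335)),orange=((8,150,100),(18,255,255),48,(260,250,350,320)),cover=((24,120,90),(35,255,255),84,(375,215,475,310)),red=((0,150,60),(8,255,255),106,(400,225,460,260)),tin=((22,100,90),(35,255,255),38,(210,280,260,325))).items():
    for b in blobs(f,*a)[:4]: print(n,b)
E
```

```text
green {'n': 2573.5, 'px': array([169.7, 298.4]), 'c': array([424.2, 211.7]), 's': array([136.9,  83.3]), 'ang': 89.6, 'z': 40.5}
orange {'n': 199.0, 'px': array([309. , 261.2]), 'c': array([515.5, -69. ]), 's': array([  8.5, 137.1]), 'ang': 0.2, 'z': 46.6}
orange {'n': 184.0, 'px': array([306. , 304.8]), 'c': array([425.2, -68.6]), 's': array([  7.6, 139. ]), 'ang': 0.2, 'z': 46.8}
cover {'n': 3177.5, 'px': array([425.4, 261.4]), 'c': array([ 520.1, -304. ]), 's': array([133.9, 114.6]), 'ang': 81.9, 'z': 85.3}
red {'n': 262.5, 'px': array([429.4, 238.8]), 'c': array([ 563.8, -308.3]), 's': array([35.1, 35.7]), 'ang': 83.5, 'z': 89.4}
tin {'n': 956.5, 'px': array([233.7, 301.7]), 'c': array([424.3,  80.4]), 's': array([72.5, 71.5]), 'ang': 49.3, 'z': 37.5}
```

```bash
python3 -m inch '[[0,0,0.0386,0,0,0,0],[0,0,0.0386,0,0,0,0],[0,0,0.0386,0,0,0,0],[0,0,0.0386,0,0,0,0],[0,0,0.0386,0,0,0,0],[0,0,0.0386,0,0,0,0],[0,0,0.0386,0,0,0,0],[0,0,0.0386,0,0,0,0]]' 
python3 -m inch '[[0,0,0.0386,0,0,0,0],[0,0,0.0386,0,0,0,0],[0,0,0.0386,0,0,0,0],[0,0,0,-0.5,0.25,0,0],[0,0,0,-1,0.5,0,0],[0,0,0,-1,0.5,0,0],[0,0,0,-1,0.5,0,0],[0,0,0,-1,0.5,0,0]]'
python3 -m inch '[[0,0,0,-1,0.5,0,0],[0,0,0,-1,0.5,0,0],[0,0,0,-1,0.5,0,0],[0,0,0,-1,0.5,0,0],[0,0,0,-1,0.5,0,0],[0,0,0,-1,0.5,0,0],[0,0,0,-1,0.5,0,0],[0,0,0,-1,0.5,0,0]]'
```

```text
clock: 0.77
eef_pos: [231.0, 580.5, 252.9]
tcp_rot: [-3.141, 0.001, 1.787]
contact_force: [-0.5, -0.2, 0.5]
opening: 1.003
grasp_force: 0.0
clock: 1.43
eef_pos: [271.0, 459.2, 252.8]
tcp_rot: [-3.141, 0.001, 1.433]
contact_force: [1.0, -0.6, 0.4]
opening: 1.001
grasp_force: 0.0
clock: 2.1
eef_pos: [341.3, 247.2, 253.1]
tcp_rot: [-3.141, 0.0, 1.433]
contact_force: [0.7, -0.6, 0.9]
opening: 1.002
grasp_force: 0.0
```

```bash
python3 -m inch '[[0,0,0,-1,0.5,0,0],[0,0,0,-1,0.5,0,0],[0,0,0,-1,0.5,0,0],[0,0,0,-1,0.5,0,0],[0,0,0,-1,0.5,0,0],[0,0,0,-1,0.5,0,0],[0,0,0,-1,0.5,0,0],[0,0,0,-1,0.5,0,0]]'
python3 -m inch '[[0,0,0,-1,0.5,0,0],[0,0,0,-1,0.5,0,0],[0,0,0,-1,0.5,0,0],[0,0,0,-1,0.5,0,0],[0,0,0,-1,0.5,0,0],[0,0,0,-1,0.5,0,0],[0,0,0,-1,0.5,0,0],[0,0,0,-1,0.5,0,0]]'
python3 -m inch '[[0,0,0,-1,0.5,0,0],[0,0,0,-1,0.5,0,0],[0,0,0,-1,0.5,0,0],[0,0,0,-1,0.5,0,0],[0,0,0,-0.8,0.4,0,0],[0,0,0,0,0,0,0]]'
python3 - <<'E'
from rig import r, grab_frame
import pickle,cv2,numpy as np
f=grab_frame('wrist'); pickle.dump(f,open('wrist.pkl','wb')); cv2.imwrite('pics/w1.png',f['pixels'][:,:,::-1])
print(f['vertical_fov'],np.round(f['cam_to_world'],2).tolist())
E
```

```text
clock: 2.77
eef_pos: [411.7, 35.3, 253.1]
tcp_rot: [-3.141, 0.0, 1.432]
contact_force: [0.6, 0.7, -0.1]
opening: 0.998
grasp_force: 0.0
clock: 3.43
eef_pos: [482.3, -176.6, 253.1]
tcp_rot: [-3.141, -0.0, 1.432]
contact_force: [1.1, 0.7, 0.3]
opening: 0.999
grasp_force: 0.0
clock: 3.93
eef_pos: [525.6, -306.0, 252.9]
tcp_rot: [3.141, 0.001, 1.43]
contact_force: [-0.5, 0.3, 1.2]
opening: 1.001
grasp_force: 0.0
65.019044671792 [[0.99, -0.13, -0.04, 536.74], [-0.14, -0.95, -0.29, -231.54], [0.0, 0.3, -0.95, 373.26], [0.0, 0.0, 0.0, 1.0]]
```

View pics/w1.png

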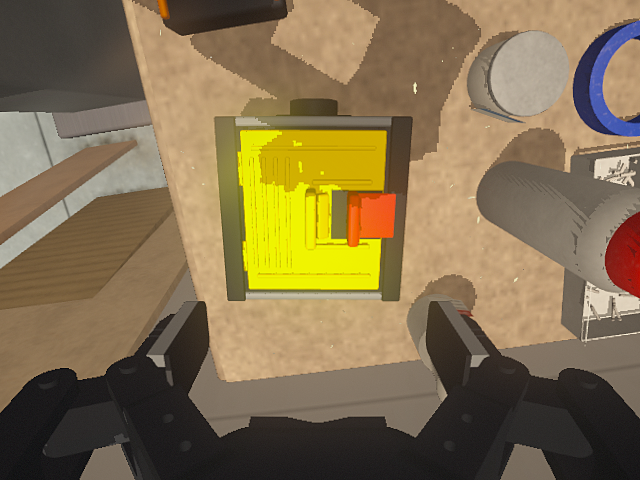

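The wrist view shows the cover with corners at about (240,130), (386,130), (381,290) and (247,290). The rib is at (312,218) and the upright tab at (353,220). I'll measure these.

Run:
```python
import pickle
from h import *
f=pickle.load(open('wrist.pkl','rb'))
c=ray(f,[(240,130),(386,130),(381,290),(247,290)],84); print(c.round(1),c.mean(0)); 
for a,b in((0,1),(3,2),(3,0),(2,1)):
    d=c[b]-c[a]; print(np.hypot(*d).round(1),np.degrees(np.arctan2(d[1],d[0])).round(1))
print('rib',ray(f,[(306,190),(306,248),(317,190),(317,248)],106).round(1))
print('tab',ray(f,[(347,193),(347,246),(360,194),(360,246)],106).round(1))
g=f['pixels'][200:240:20,300:400:2]; z=f['z_map'][215,296:400:2]
print(z.round(0).tolist())
for n,lo,hi,zz in(('cov',(22,100,60),(36,255,255),84),('red',(0,150,60),(12,255,255),106)):
    for b in blobs(f,lo,hi,zz,(215,100,410,300),100): print(n,b)
t=pickle.load(open('top.pkl','rb'))
print(t['z_map'][225:262:2,429].tolist())
```

```text
[[ 479.  -232. ]
 [ 586.5 -247.1]
 [ 571.  -376.7]
 [ 458.9 -360.9]] [ 523.82796924 -304.18201927]
108.6 -8.0
113.2 -8.0
130.5 81.2
130.5 83.2
rib [[ 522.1 -279.6]
 [ 515.6 -323.1]
 [ 529.9 -280.7]
 [ 523.8 -324.3]]
tab [[ 551.  -285.8]
 [ 546.3 -325.9]
 [ 560.2 -287.9]
 [ 556.  -327.2]]
[298.0, 298.0, 297.0, 297.0, 299.0, 277.0, 274.0, 276.0, 275.0, 275.0, 292.0, 289.0, 289.0, 290.0, 292.0, 292.0, 293.0, 298.0, 297.0, 298.0, 297.0, 297.0, 298.0, 298.0, 299.0, 297.0, 281.0, 276.0, 275.0, 275.0, 276.0, 278.0, 278.0, 294.0, 295.0, 295.0, 294.0, 296.0, 295.0, 295.0, 295.0, 295.0, 295.0, 296.0, 294.0, 296.0, 295.0, 295.0, 295.0, 295.0, 296.0, 295.0]
cov {'n': 25358.5, 'px': array([310.3, 212.6]), 'c': array([ 523.1, -303.6]), 's': array([148.3, 146.4]), 'ang': 82.0, 'z': 84.3}
cov {'n': 209.0, 'px': array([286.2, 112.7]), 'c': array([ 514. , -221.3]), 's': array([10.9, 43.5]), 'ang': 83.4, 'z': 57.9}
red {'n': 1842.0, 'px': array([364.6, 221.4]), 'c': array([ 566.7, -307.8]), 's': array([39.4, 33.5]), 'ang': 83.4, 'z': 87.3}
[1323.804931640625, 1238.1737060546875, 1231.742919921875, 1231.6104736328125, 1230.5716552734375, 1230.7864990234375, 1225.5947265625, 1229.3616943359375, 1229.487548828125, 1210.0848388671875, 1205.2633056640625, 1206.7564697265625, 1225.0006103515625, 1224.1455078125, 1228.69091796875, 1223.5081787109375, 1215.1787109375, 1210.2454833984375, 1199.323974609375]
```

Both measurements agree: the rib-to-tab span is 39.7 mm against 40 nominal, yaw is -8°, and the cover origin is about (524.5,-303). The grip point is therefore (532.4,-304.1). I'll go down with the fingers partly closed.

```bash
python3 -m inch '[[0,0,0,0.113,0.26,0.5,0.34],[0,0,0,0,0,1,0.34],[0,0,0,0,0,1,0.34],[0,0,0,0,0,1,0.34],[0,0,0,0,0,1,0.34],[0,0,0,0,0,0.6,0.34],[0,0,0,0,0,0.3,0.34],[0,0,0,0,0,0,0.34]]' 30
python3 - <<'E'
from rig import r, grab_frame
import pickle,cv2,numpy as np
f=grab_frame('wrist'); pickle.dump(f,open('wrist.pkl','wb')); cv2.imwrite('pics/w2.png',f['pixels'][:,:,::-1])
E
```

```text
clock: 4.65
eef_pos: [530.9, -298.6, 116.0]
tcp_rot: [-3.138, -0.002, 1.431]
contact_force: [-0.0, 0.3, 0.6]
opening: 0.66
grasp_force: 0.0
```

View pics/w2.png

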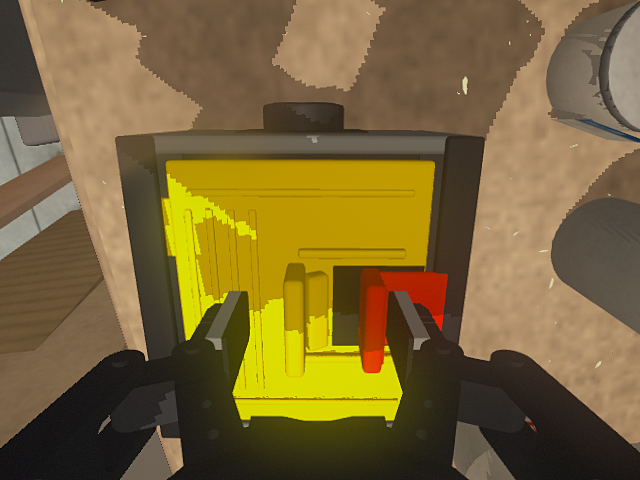

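The fingers straddle the rib (293) and the tab (370), with inner faces at about 245 and 390 px. I'll correct a 5 mm sideways offset and go down.

```bash
python3 -m inch '[[0,0,0,-0.21,0.09,0.1,0.34],[0,0,0,0,0,0.1,0.34],[0,0,0,0,0,0.04,0.34],[0,0,0,0,0,0,0.34]]'
python3 -m inch '[[0,0,0,0,0,0,0.5],[0,0,0,0,0,0,0.6],[0,0,0,0,0,0,0.7],[0,0,0,0,0,0,0.8],[0,0,0,0,0,0,0.9],[0,0,0,0,0,0,0.9],[0,0,0,0,0,0,0.9]]' 35
```

```text
clock: 5.03
eef_pos: [533.9, -306.2, 112.7]
tcp_rot: [3.141, 0.0, 1.429]
contact_force: [0.4, -0.2, 0.7]
opening: 0.657
grasp_force: 0.0
clock: 5.62
eef_pos: [532.1, -305.8, 113.5]
tcp_rot: [-3.139, -0.0, 1.429]
contact_force: [-10.6, 1.0, 15.8]
opening: 0.317
grasp_force: 34.3
```

The opening is 27 mm at 34 N, so the tab is squeezed in. Now the pivot.

```bash
python3 -m inch '[[0,0,0,0,0,-0.06,0.9],[-0.0159,0,0,0,-0.062,-0.131,0.9],[-0.0159,0,0,0,-0.062,-0.131,0.9],[-0.0159,0,0,0,-0.062,-0.131,0.9]]'
python3 -m inch '[[-0.0159,0,0,0,-0.062,-0.131,0.9],[-0.0159,0,0,0,-0.062,-0.131,0.9],[-0.0159,0,0,0,-0.062,-0.131,0.9],[0,0,0,0,0,0,0.9]]'
```

```text
clock: 5.95
eef_pos: [528.3, -305.0, 123.2]
tcp_rot: [2.99, -0.0, 1.429]
contact_force: [0.3, -0.2, -1.1]
opening: 0.312
grasp_force: 37.3
clock: 6.28
eef_pos: [520.3, -303.6, 131.8]
tcp_rot: [2.842, -0.001, 1.428]
contact_force: [0.2, 0.6, -0.9]
opening: 0.311
grasp_force: 37.3
```

```bash
python3 -m inch '[[-0.0159,0,0,0,-0.062,-0.131,0.9],[-0.0159,0,0,0,-0.062,-0.131,0.9],[-0.0159,0,0,0,-0.062,-0.131,0.9],[0,0,0,0,0,0,0.9],[0,0,0,0,0,0,0.9]]'
python3 - <<'E'
from rig import r, grab_frame
import pickle,cv2,numpy as np
a=grab_frame('wrist')['pixels']; b=grab_frame('scene')['pixels'][170:290,200:360]
b=cv2.resize(b,(400,300)); a=cv2.resize(a,(400,300))
cv2.imwrite('pics/w3.png',np.hstack([a,b])[:,:,::-1])
E
```

```text
clock: 6.7
eef_pos: [514.4, -303.1, 139.5]
tcp_rot: [2.694, -0.001, 1.428]
contact_force: [0.5, -1.0, -1.5]
opening: 0.307
grasp_force: 37.3
```

View pics/w3.png

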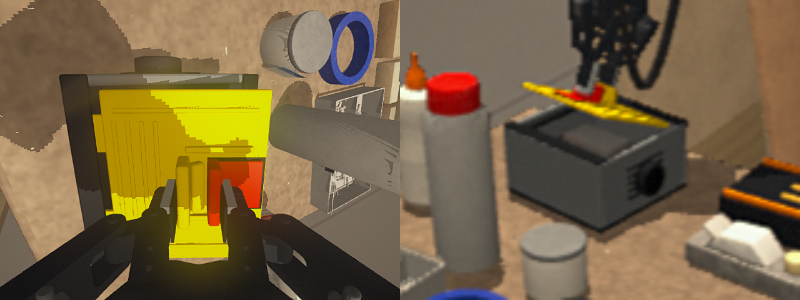

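The cover is tilted about 26° with its tongue edge still at the hinge lip (right crop, at (665,122)) and the tab still squeezed. Next I draw it out, lift it and level it.

```bash
python3 -m inch '[[0,0,0,0,0.2,0,0.9],[0,0,0,0,0.2,0,0.9],[0,0,0,0,0.2,0,0.9],[0,0,0,0,0.35,-0.72,0.9],[0,0,0,0,0.35,-0.72,0.9],[0,0,0,0,0.35,-0.72,0.9],[0,0,0,0,0.35,-0.72,0.9],[0.0358,0,0,0,0,0,0.9]]'
python3 -m inch '[[0.0358,0,0,0,0,0,0.9],[0.0358,0,0,0,0,0,0.9],[0.0358,0,0,0,0,0,0.9],[0,0,0,0,0,0,0.9],[0,0,0,0,0,0,0.9]]'
```

```text
clock: 7.47
eef_pos: [527.4, -305.2, 229.1]
tcp_rot: [2.802, 0.001, 1.427]
contact_force: [0.2, 1.7, -3.0]
opening: 0.312
grasp_force: 37.3
clock: 7.88
eef_pos: [529.9, -305.2, 225.8]
tcp_rot: [3.14, 0.001, 1.43]
contact_force: [-0.3, 0.6, -2.5]
opening: 0.31
grasp_force: 37.3
```

```bash
python3 -m inch '[[0,0,-0.0223,0,0,0,0.9],[0,0,-0.0223,0,0,0,0.9],[0,0,0,0.4,-0.1,0,0.9],[0,0,0,0.98,-0.19,0,0.9],[0,0,0,0.98,-0.19,0,0.9],[0,0,0,0.98,-0.19,0,0.9],[0,0,0,0.98,-0.19,0,0.9],[0,0,0,0.98,-0.19,0,0.9]]'
python3 -m inch '[[0,0,0,0.98,-0.19,0,0.9],[0,0,0,0.98,-0.19,0,0.9],[0,0,0,0.98,-0.19,0,0.9],[0,0,0,0.98,-0.19,0,0.9],[0,0,0,0.98,-0.19,0,0.9],[0,0,0,0.98,-0.19,0,0.9],[0,0,0,0.98,-0.19,0,0.9],[0,0,0,0.98,-0.19,0,0.9]]'
python3 -m inch '[[0,0,0,0.98,-0.19,0,0.9],[0,0,0,0.98,-0.19,0,0.9],[0,0,0,0.98,-0.19,0,0.9],[0,0,0,0.98,-0.19,0,0.9],[0,0,0,0.98,-0.19,0,0.9],[0,0,0,0.98,-0.19,0,0.9],[0,0,0,0.7,-0.1,0,0.9],[0,0,0,0,0,0,0.9]]'
```

```text
clock: 8.55
eef_pos: [500.8, -171.0, 226.2]
tcp_rot: [3.14, -0.0, 1.565]
contact_force: [0.6, -0.4, -1.3]
opening: 0.308
grasp_force: 37.3
clock: 9.22
eef_pos: [463.0, 24.8, 226.2]
tcp_rot: [3.14, -0.001, 1.566]
contact_force: [0.1, 0.1, -2.4]
opening: 0.31
grasp_force: 37.3
clock: 9.88
eef_pos: [432.4, 190.4, 226.3]
tcp_rot: [3.14, -0.003, 1.568]
contact_force: [-0.4, -0.3, -1.5]
opening: 0.307
grasp_force: 37.3
```

```bash
python3 -m inch '[[0,0,0,0.43,0,0,0.9],[0,0,0,0.43,0,0.6,0.9],[0,0,0,0,0,1,0.9],[0,0,0,0,0,1,0.9],[0,0,0,0,0,1,0.9],[0,0,0,0,0,1,0.9],[0,0,0,0,0,0.6,0.9],[0,0,0,0,0,0,0.9]]'
python3 -m inch '[[0,0,0,0,0,0.12,0.9],[0,0,0,0,0,0.08,0.9],[0,0,0,0,0,0,0.9]]'
python3 - <<'E'
from rig import grab_frame
from h import *
t=grab_frame('top')
for b in blobs(t,(22,100,60),(36,255,255),75,(120,220,225,350),60): print(b)
for b in blobs(t,(60,60,40),(90,255,255),40,(120,220,225,350),60): print(b)
E
```

```text
clock: 10.55
eef_pos: [431.6, 208.1, 93.6]
tcp_rot: [-3.137, 0.002, 1.567]
contact_force: [-0.4, -0.2, -1.3]
opening: 0.311
grasp_force: 37.3
clock: 10.8
eef_pos: [434.4, 209.7, 92.1]
tcp_rot: [3.14, -0.001, 1.568]
contact_force: [-0.1, 0.4, -1.8]
opening: 0.317
grasp_force: 37.3
{'n': 1983.5, 'px': array([185.7, 301.7]), 'c': array([418.2, 172.6]), 's': array([ 88.1, 122.3]), 'ang': 88.5, 'z': 62.6}
{'n': 160.5, 'px': array([221.3, 301.7]), 'c': array([419.2, 101.8]), 's': array([57.9, 15.9]), 'ang': 5.3, 'z': 37.8}
```

Run:
```python
from rig import grab_frame
import cv2,numpy as np
a=cv2.resize(grab_frame('top')['pixels'][180:360,90:330],(400,300)); b=cv2.resize(grab_frame('scene')['pixels'][190:310,370:530],(400,300))
cv2.imwrite('pics/p4.png',np.hstack([a,b])[:,:,::-1])
```

```text
(no output)
```

View pics/p4.png

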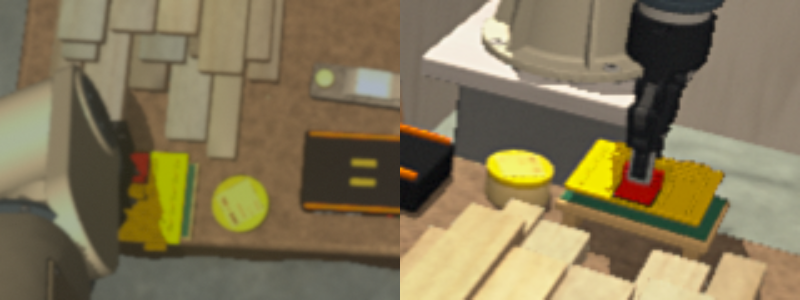

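The cover hangs just above the green pad, with its right edge at crop px 188 against the pad edge at 197. It is well centred and clear of the tin. I'll lower it gently to contact.

```bash
python3 -m inch '[[0,0,0,0.05,0,0.16,0.9],[0,0,0,0,0,0.12,0.9],[0,0,0,0,0,0.1,0.9],[0,0,0,0,0,0.08,0.9],[0,0,0,0,0,0,0.9]]'
python3 -m inch '[[0,0,0,0,0,0.06,0.9],[0,0,0,0,0,0,0.9]]'
python3 -m inch '[[0,0,0,0,0,0.06,0.9],[0,0,0,0,0,0,0.9]]'
```

```text
clock: 11.37
eef_pos: [433.5, 210.6, 79.2]
tcp_rot: [-3.14, 0.0, 1.569]
contact_force: [-0.6, -0.5, -1.2]
opening: 0.309
grasp_force: 37.3
clock: 11.53
eef_pos: [433.8, 210.7, 78.1]
tcp_rot: [-3.141, 0.0, 1.569]
contact_force: [-0.2, -0.2, -1.5]
opening: 0.309
grasp_force: 37.3
clock: 11.7
eef_pos: [433.8, 210.8, 76.6]
tcp_rot: [-3.141, 0.0, 1.569]
contact_force: [0.3, 0.7, -2.4]
opening: 0.312
grasp_force: 37.3
```

```bash
python3 -m inch '[[0,0,0,0,0,0.06,0.9],[0,0,0,0,0,0,0.9]]'
python3 -m inch '[[0,0,0,0,0,0.06,0.9],[0,0,0,0,0,0,0.9]]'
python3 -m inch '[[0,0,0,0,0,0.06,0.9],[0,0,0,0,0,0,0.9]]'
```

```text
clock: 11.87
eef_pos: [433.8, 210.8, 75.7]
tcp_rot: [-3.141, -0.0, 1.569]
contact_force: [-3.1, -0.4, 7.0]
opening: 0.309
grasp_force: 41.9
clock: 12.03
eef_pos: [433.8, 210.8, 75.5]
tcp_rot: [-3.141, -0.0, 1.569]
contact_force: [-9.0, -4.6, 29.6]
opening: 0.315
grasp_force: 46.5
clock: 12.2
eef_pos: [433.8, 210.8, 75.4]
tcp_rot: [-3.141, -0.0, 1.569]
contact_force: [-14.3, -6.1, 53.4]
opening: 0.312
grasp_force: 50.5
```

Contact. I'll back off the preload, release slowly and rise.

```bash
python3 -m inch '[[0,0,0,0,0,-0.12,0.9],[0,0,0,0,0,0,0.65],[0,0,0,0,0,0,0.5],[0,0,0,0,0,0,0.3],[0,0,0,0,0,0,0.25],[0,0,0,0,0,0,0.25],[0,0,0,0,0,-0.3,0.25],[0,0,0,0,0,-0.6,0.25]]' 30
python3 -m inch '[[0,0,0,0,0,-1,0.25],[0,0,0,0,0,-1,0.2],[0,0,0,-1,0.1,-1,0.2],[0,0,0,-1,0.15,-1,0.2],[0,0,0,-1,0.2,-1,0.2],[0,0,0,-1,0.2,-1,0.2],[0,0,0,-1,0.2,0,0.2],[0,0,0,-1,0.2,0,0.2]]'
python3 -m inch '[[0,0,0,-1,0.2,0,0.2],[0,0,0,-1,0.2,0,0.2],[0,0,0,-1,0.2,0,0.2],[0,0,0,-1,0.2,0,0.2],[0,0,0,-1,0.2,0,0.2],[0,0,0,-1,0.2,0,0.2],[0,0,0,-1,0.2,0,0.2],[0,0,0,0,0,0,0.2]]'
python3 - <<'E'
from rig import grab_frame
from h import *
import cv2,pickle
t=grab_frame('top'); pickle.dump(t,open('top2.pkl','wb'))
for b in blobs(t,(22,100,60),(36,255,255),46,(120,230,215,350),60): print('cover',b)
for b in blobs(t,(0,150,60),(8,255,255),60,(120,230,225,350),40): print('red',b)
for b in blobs(t,(60,60,40),(90,255,255),40,(120,260,220,335)): print('pad',b)
E
```

```text
clock: 12.87
eef_pos: [432.7, 210.3, 97.0]
tcp_rot: [-3.138, 0.001, 1.569]
contact_force: [-0.1, 0.0, 0.4]
opening: 0.755
grasp_force: 0.0
clock: 13.53
eef_pos: [460.9, 59.7, 250.1]
tcp_rot: [3.138, -0.001, 1.569]
contact_force: [-0.2, -0.7, 0.1]
opening: 0.798
grasp_force: 0.0
clock: 14.2
eef_pos: [495.3, -117.7, 248.3]
tcp_rot: [3.141, 0.001, 1.567]
contact_force: [-0.2, 0.7, 0.5]
opening: 0.797
grasp_force: 0.0
cover {'n': 3569.5, 'px': array([168.3, 302.7]), 'c': array([412.3, 208.5]), 's': array([149.8, 123.2]), 'ang': 89.3, 'z': 46.4}
red {'n': 261.0, 'px': array([170.8, 279. ]), 'c': array([460.7, 209.2]), 's': array([35.4, 36.5]), 'ang': 87.5, 'z': 51.1}
```

The cover lies flat (plate top at z 46) and centred within about 6 mm. Now the battery.

```bash
python3 -m inch '[[0,0,0,-1,0.16,0,0.2],[0,0,0,-1,0.16,0,0.2],[0,0,0,-1,0.16,0,0.2],[0,0,0,-1,0.16,0,0.2],[0,0,0,-1,0.16,0,0.2],[0,0,0,-1,0.16,0,0.2],[0,0,0,-1,0.16,0,0.2],[0,0,0.0223,-0.5,0.1,0,0.2]]'
python3 -m inch '[[0,0,0.0223,0,0,0,0.2],[0,0,0,0,0,0,0.2],[0,0,0,0,0,0,0.2]]'
python3 - <<'E'
from rig import grab_frame
from h import *
import pickle
w=grab_frame('wrist'); pickle.dump(w,open('wrist3.pkl','wb'))
p=w['pixels']; cv2.imwrite('pics/w5.png',p[:,:,::-1])
z=w['z_map']; us,vs=np.meshgrid(np.arange(640),np.arange(480)); m=(z>0)
q=cv2.undistortPoints(np.float64(np.c_[us[m],vs[m]]).reshape(-1,1,2),K(w),w['dist']).reshape(-1,2)
P=(np.c_[q,np.ones(len(q))]*z[m][:,None])@w['cam_to_world'][:3,:3].T+w['cam_to_world'][:3,3]
h=np.zeros(z.shape); X=np.zeros(z.shape); Y=X.copy(); h[m]=P[:,2]; X[m]=P[:,0]; Y[m]=P[:,1]
near=(np.abs(X-524)<60)&(np.abs(Y+303)<62)
for lo,hi in((64,75),(50,61),(3,14)):
    s=near&(h>lo)&(h<hi); 
    if s.sum()>50:
        mm=cv2.morphologyEx(s.astype(np.uint8)*255,cv2.MORPH_OPEN,np.ones((5,5)))
        c=max(cv2.findContours(mm,0,1)[0],key=cv2.contourArea).reshape(-1,2)
        W=np.c_[X[c[:,1],c[:,0]],Y[c[:,1],c[:,0]]].astype(np.float32)
        print(lo,s.sum(),np.median(h[s]).round(1),cv2.minAreaRect(W),c.min(0),c.max(0))
E
```

```text
clock: 14.92
eef_pos: [525.0, -303.2, 248.0]
tcp_rot: [-3.141, 0.0, 1.5]
contact_force: [0.3, -0.0, -0.4]
opening: 0.8
grasp_force: 0.0
clock: 15.17
eef_pos: [524.6, -300.9, 247.7]
tcp_rot: [-3.141, -0.001, 1.431]
contact_force: [-0.2, 0.1, -1.0]
opening: 0.803
grasp_force: 0.0
64 4040 68.7 ((524.1884155273438, -302.73504638671875), (70.38106536865234, 39.34262466430664), 83.030029296875) [292 173] [340 255]
50 5625 55.6 ((524.6011962890625, -302.9771728515625), (108.62812042236328, 67.63038635253906), 83.34107971191406) [275 147] [356 270]
3 3898 6.0 ((467.5577392578125, -302.3899841308594), (121.63343048095703, 21.121337890625), 82.24309539794922) [246 145] [272 267]
```

View pics/w5.png

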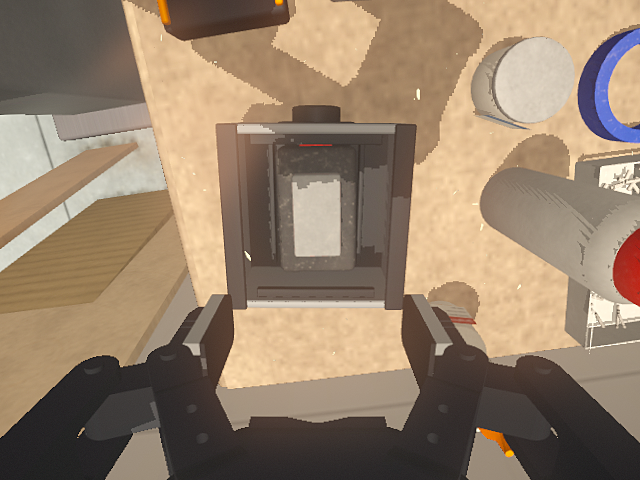

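The empty box shows the battery: its grey block at px (292–340, 173–255) measures 70×39 mm at z 69, centred at (524.3,-302.8) with yaw -6.8°. That matches the given sizes, so I'll go down to grip the block.

```bash
python3 -m inch '[[0,0,-0.0067,-0.08,0,0.5,0.34],[0,0,0,0,0,1,0.34],[0,0,0,0,0,1,0.34],[0,0,0,0,0,1,0.34],[0,0,0,0,0,1,0.34],[0,0,0,0,0,1,0.34],[0,0,0,0,0,0.6,0.34],[0,0,0,0,0,0,0.34]]' 60
python3 -m inch '[[0,0,0,0,0,0,0.34],[0,0,0,0,0,0.1,0.34],[0,0,0,0,0,0,0.34],[0,0,0,0,0,0,0.34]]'
```

```text
clock: 15.88
eef_pos: [522.0, -301.9, 91.2]
tcp_rot: [-3.135, -0.003, 1.453]
contact_force: [-0.6, 0.7, 0.5]
opening: 0.664
grasp_force: 0.0
clock: 16.22
eef_pos: [525.0, -304.1, 93.8]
tcp_rot: [3.14, 0.001, 1.45]
contact_force: [-0.4, -0.6, 0.7]
opening: 0.66
grasp_force: 0.0
```

```bash
python3 -m inch '[[0,0,0,0.05,0,0.15,0.34],[0,0,0,0,0,0.11,0.34],[0,0,0,0,0,0,0.34],[0,0,0,0,0,0,0.5],[0,0,0,0,0,0,0.6],[0,0,0,0,0,0,0.75],[0,0,0,0,0,0,0.75],[0,0,0,0,0,0,0.75]]' 60
```

```text
clock: 16.88
eef_pos: [524.0, -302.5, 86.6]
tcp_rot: [-3.14, -0.0, 1.45]
contact_force: [-3.0, 1.8, 5.0]
opening: 0.434
grasp_force: 59.4
```

```bash
python3 -m inch '[[0,0,0,0,0,-0.1,0.75],[0,0,0,0,0,-0.3,0.75],[0,0,0,0,0,-0.5,0.75],[0,0,0,0,0,0,0.75]]'
python3 -m inch '[[0,0,0,0,0,-0.7,0.75],[0,0,0,0,0,-0.8,0.75],[0,0,0,0,0,-0.8,0.75],[0,0,0,0,0,-0.8,0.75],[0,0,0,0,0,-0.8,0.75],[0,0,0,0,0,-0.6,0.75],[0,0,0,0,0,0,0.75]]'
```

```text
clock: 17.22
eef_pos: [525.6, -303.2, 111.0]
tcp_rot: [3.139, 0.001, 1.45]
contact_force: [1.0, -0.6, -6.4]
opening: 0.437
grasp_force: 61.4
clock: 17.8
eef_pos: [526.2, -303.6, 225.0]
tcp_rot: [3.136, 0.002, 1.45]
contact_force: [1.8, -1.3, -7.2]
opening: 0.434
grasp_force: 62.6
```

```bash
python3 -m inch '[[0,0,-0.0197,0,0,0,0.75],[0,0,-0.0197,0,0,0,0.75],[0,0,0,0.4,-0.1,0,0.75],[0,0,0,0.8,-0.19,0,0.75],[0,0,0,0.8,-0.19,0,0.75],[0,0,0,0.8,-0.19,0,0.75],[0,0,0,0.8,-0.19,0,0.75],[0,0,0,0.8,-0.19,0,0.75]]'
python3 -m inch '[[0,0,0,0.8,-0.19,0,0.75],[0,0,0,0.8,-0.19,0,0.75],[0,0,0,0.8,-0.19,0,0.75],[0,0,0,0.8,-0.19,0,0.75],[0,0,0,0.8,-0.19,0,0.75],[0,0,0,0.8,-0.19,0,0.75],[0,0,0,0,0,0,0.75],[0,0,0,0,0,0,0.75]]'
```

```text
clock: 18.47
eef_pos: [496.9, -191.0, 220.4]
tcp_rot: [-3.14, -0.001, 1.571]
contact_force: [0.2, -0.7, -7.3]
opening: 0.431
grasp_force: 62.5
clock: 19.13
eef_pos: [468.2, -71.5, 220.8]
tcp_rot: [-3.14, -0.0, 1.574]
contact_force: [-0.2, -0.1, -7.8]
opening: 0.432
grasp_force: 62.5
```

```bash
python3 -m inch '[[0,0,0,0.11,0.09,0.4,0.75],[0,0,0,0,0,0.8,0.75],[0,0,0,0,0,0.8,0.75],[0,0,0,0,0,0.8,0.75],[0,0,0,0,0,0.5,0.75],[0,0,0,0,0,0.2,0.75],[0,0,0,0,0,0,0.75],[0,0,0,0,0,0,0.75]]'
python3 - <<'E'
from rig import grab_frame
import cv2,numpy as np
a=cv2.resize(grab_frame('wrist')['pixels'],(400,300)); b=cv2.resize(grab_frame('scene')['pixels'][190:310,290:450],(400,300))
cv2.imwrite('pics/p6.png',np.hstack([a,b])[:,:,::-1])
E
```

```text
clock: 19.8
eef_pos: [471.6, -70.3, 133.7]
tcp_rot: [-3.141, -0.0, 1.573]
contact_force: [0.0, 0.1, -7.5]
opening: 0.434
grasp_force: 62.5
```

View pics/p6.png

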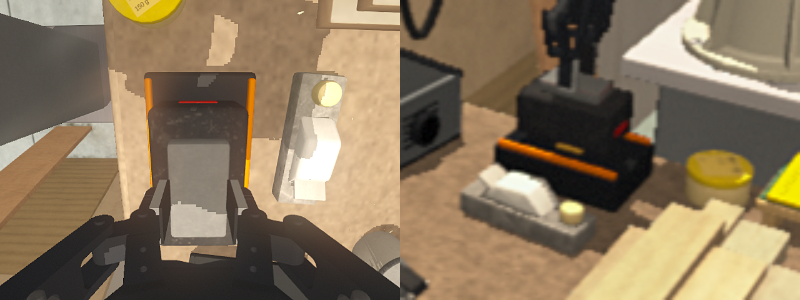

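The battery sits squarely between the orange rails (left crop px 149 and 250), just above the deck. I'll lower it slowly.

```bash
python3 -m inch '[[0,0,0,0.03,-0.03,0.15,0.75],[0,0,0,0,0,0.12,0.75],[0,0,0,0,0,0.1,0.75],[0,0,0,0,0,0.06,0.75],[0,0,0,0,0,0,0.75]]'
python3 -m inch '[[0,0,0,0,0,0.05,0.75],[0,0,0,0,0,0,0.75]]'
python3 -m inch '[[0,0,0,0,0,0.05,0.75],[0,0,0,0,0,0,0.75]]'
```

```text
clock: 20.32
eef_pos: [470.4, -69.2, 122.7]
tcp_rot: [-3.141, -0.0, 1.574]
contact_force: [0.4, 0.2, -8.1]
opening: 0.437
grasp_force: 62.5
clock: 20.48
eef_pos: [470.6, -69.3, 121.7]
tcp_rot: [-3.141, -0.0, 1.574]
contact_force: [0.0, 0.1, -7.7]
opening: 0.43
grasp_force: 62.5
clock: 20.65
eef_pos: [470.7, -69.3, 120.7]
tcp_rot: [-3.141, 0.0, 1.574]
contact_force: [-1.3, 0.7, -3.7]
opening: 0.436
grasp_force: 63.1
```

Touching. One small step more, then release and rise.

```bash
python3 -m inch '[[0,0,0,0,0,0.03,0.75],[0,0,0,0,0,0,0.75],[0,0,0,0,0,0,0.5],[0,0,0,0,0,0,0.35],[0,0,0,0,0,0,0.3],[0,0,0,0,0,-0.3,0.3],[0,0,0,0,0,-0.6,0.3],[0,0,0,0,0,-1,0.3]]'
python3 -m inch '[[0,0,0,0,0,-1,0.3],[0,0,0,0,-0.3,-1,0.3],[0,0,0,-1,-0.3,-0.5,0.3],[0,0,0,-1,0,0,0.3],[0,0,0,-1,0,0,0.3],[0,0,0,-1,0,0,0.3],[0,0,0,-1,0,0,0.3],[0,0,0,-1,0,0,0.3]]'
python3 -m inch '[[0,0,0,-1,0,0,0.3],[0,0,0,-1,0,0,0.3],[0,0,0,-0.5,0,0,0.3],[0,0,0,0,0,0,0.3],[0,0,0,0,0,0,0.3]]'
python3 - <<'E'
from rig import grab_frame
from h import *
t=grab_frame('top'); cv2.imwrite('pics/end.png',t['pixels'][:,:,::-1])
z=t['z_map']; us,vs=np.meshgrid(np.arange(640),np.arange(480)); m=z>0
q=cv2.undistortPoints(np.float64(np.c_[us[m],vs[m]]).reshape(-1,1,2),K(t),t['dist']).reshape(-1,2)
P=(np.c_[q,np.ones(len(q))]*z[m][:,None])@t['cam_to_world'][:3,:3].T+t['cam_to_world'][:3,3]
for n,c,lo,hi in(('block',(470,-69),97,112),('body',(470,-69),82,112),('plate',(424,212),43,56)):
    s=P[(np.abs(P[:,0]-c[0])<70)&(np.abs(P[:,1]-c[1])<85)&(P[:,2]>lo)&(P[:,2]<hi)]
    print(n,len(s),np.median(s[:,2]),cv2.minAreaRect(s[:,:2].astype(np.float32)))
for b in blobs(t,(22,140,60),(36,255,255),46,(120,230,215,350),60): print('cover',b)
E
```

```text
clock: 21.32
eef_pos: [469.4, -69.1, 166.7]
tcp_rot: [-3.138, -0.001, 1.574]
contact_force: [0.8, 0.2, 0.2]
opening: 0.698
grasp_force: 0.0
clock: 21.98
eef_pos: [456.1, -220.6, 230.6]
tcp_rot: [3.141, 0.0, 1.574]
contact_force: [0.2, 0.4, 0.8]
opening: 0.7
grasp_force: 0.0
clock: 22.4
eef_pos: [456.1, -281.8, 229.9]
tcp_rot: [-3.141, -0.0, 1.572]
contact_force: [-1.2, -0.2, 0.2]
opening: 0.697
grasp_force: 0.0
block 721 103.44425249941446 ((467.608154296875, -62.8955192565918), (41.797847747802734, 84.65006256103516), 3.323417901992798)
body 1868 92.5387458655124 ((468.4692687988281, -69.70039367675781), (68.67261505126953, 109.89087677001953), 0.545428454875946)
plate 3144 47.18253802491074 ((417.7743835449219, 209.82577514648438), (142.96080017089844, 127.07340240478516), 89.71654510498047)
cover {'n': 3237.5, 'px': array([169.1, 301.7]), 'c': array([413. , 210.6]), 's': array([135.1, 121.2]), 'ang': 89.3, 'z': 46.7}
```

View pics/end.png

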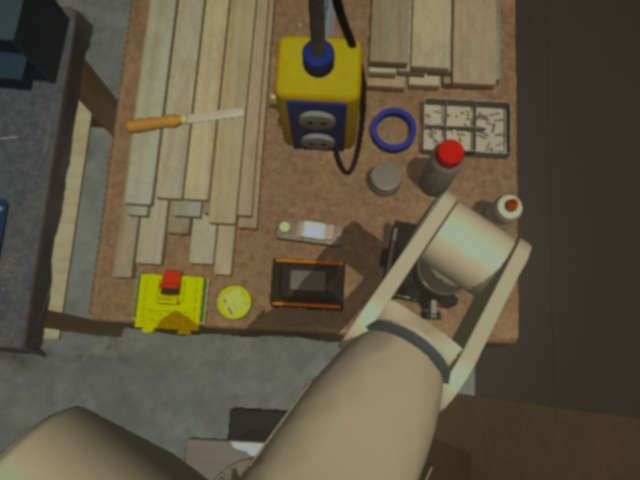

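The final view shows the cover flat on the pad at (171,302), about 6–8 mm off centre. The battery is between the rails at (308,283), about 2 mm off centre, and the bystanders have not moved. The gripper touches nothing, so I'm handing in.

```bash
python3 -c "
from rig import r
print(r.sign_off())"
```

```text
the job is handed in; nothing more can be done
None
```

I handed the job in at about 22 s of the 58 s allowed, with the cover flat on the parts stand's pad (about 6–8 mm off centre) and the battery upright between the charger's rails (about 2 mm off); the hand-in returned no verdict.

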